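# Open the stamp box and put the hand stamp away

### The arm

A 7-joint arm with a two-finger parallel gripper is mounted at the origin on the work surface. World frame = base frame: x ahead of the robot, y to its left, z up, the work surface at z = 0. Lengths are in m, angles in degrees, forces in N, time in s.
With the tool pointing down it reaches from about 0.4 to 0.925 m from the base axis. Payload 4.1 kg.
Tool frame: the origin (TCP) lies at the very end of the fingers, on their centre line; the grasp point (between the pads) lies 19 mm behind it; z points along the fingers, y is the line along which they close (so a half turn about z gives the same grasp; the last joint's range is limited). The gripper opens to 85 mm and grips with 20 to 120 N. Pads are 22 mm wide; open, the fingers measure 114 mm over their backs; the gripper's body (76 mm by 85 mm) begins 54 mm behind the grasp point. The pads swing forward as they close: fully open they stand 13 mm farther back than shut.
Start: joints at [-68.87, 22.827, 2.584, 88.041, -1.071, 69.15, -2.905], TCP at [0.293, 0.58, 0.231] pointing down, gripper open.
Joint ranges: [-161.44, 161.44], [-28.35, 127.94], [-78.24, 83.42], [0, 140.83], [-78.03, 258.03], [13.02, 114.36], [-168.23, 168.23]. Speed limits (degrees/s): [147.25, 147.25, 180, 180, 180, 180, 180].

### API

Orientations are given as [roll, pitch, yaw] about the fixed x, y, z axes, in that order (R = Rz(yaw) Ry(pitch) Rx(roll)).
In Python, from rig import arm gives the robot as it stands. The module is installed in compiled form; this text tells all that it offers.
- The arm moves only by the tool arm_command, never from a script. Its arguments are lists of equal length, an entry for each row: "linear": the shift along the world's x, y, z normalised to -1 to 1, where 1 is 0.025 m, a list of three; "angular": the turn, a rotation vector about the world's x, y, z normalised to -1 to 1, where 1 is 6 degrees, a list of three. A call has 1 to 20 rows; each row shifts and turns the commanded pose from where the row before left it; what a row does not reach is not made up. A row lasts 1/12 s, in which the tool goes at most 41.7 mm and 7.16 degrees, less where a joint would pass 70% of its speed; a pose out of reach is approached as far as the arm can. A call with a number of a shift or a turn outside -1 to 1 is refused whole. A call with a gripper value outside its range is refused whole. "claw" is the opening, from 0 (shut) to 1 (fully open), set as the call begins (left out, the last holds). The fingers move at their own pace and stop on an object; "newtons" is the grip in N (left out, the last holds). Time passes only in rows, so rows that do not move let the fingers close. It gives the time, the measured TCP pose, the force, the opening and the grip force at its end, in the units of the state.
- arm.state(): the state, without advancing time (a new reading comes with each control period).
- arm.grab_frame(name): name is "side" or "top"; returns a dict with "pixels" (400x640x3 uint8, red, green, blue), "K" (3x3 intrinsics, pixels), "D" ([k1, k2, p1, p2, k3] as OpenCV has them; the pictures are not rectified), "world_from_camera" (4x4, takes a point from camera to world coordinates). Camera axes: x right, y down, z forward; pixel columns grow to the right and rows downward; lengths in m; the calibration is good to about 2 mm. A picture is of the moment at which its call begins. There is no depth.
- arm.job_done(): hands the job in; it is judged then, once.
Trained networks look in a picture, given as the dict that the camera call returned (one of the last four; its "shot" number tells which), for a name from the list of things; names that differ only in an ending like _2 or _b are one class to them, and where a whole thing is asked for, a point or a joint stands for the part that bears it (a point fixed in the world has none). Each returns a list of dicts, best first, with "conf" (0 to 1); they miss things now and then, are a little off and sometimes report something else, mostly with a low value. They report only what shows in the picture. A call takes as long as a camera call. They do not tell look-alikes from the thing itself.
- arm.trace(picture, thing): "mask" (400x640 bool, what is visible of it) and "position" ([column, row] in pixels, amid what is visible of it).
- arm.landmark_of(picture, thing): "position" ([column, row] in pixels: a listed point, or the origin of a listed thing).
The state is a dict: "t": time; "qpos": joint angles; "joint_vel": joint speeds; "joint_efforts": joint torques, N m; "eef_pos": TCP position; "tcp_rot": TCP orientation; "contact_force": force on the tool from outside, world axes, zero at the start; "wrist_torque": the same for the moment, N m; "width": finger opening in m; "gripper_force": force on a finger pad.
Only numpy, scipy, OpenCV 4.12 (cv2) and the standard library are available. Lean on these libraries where they do the work, as an engineer would, in place of code of your own. Each camera call takes 0.05 s, during which the arm holds its last target. There are 200 camera calls.

### The job

Put the hand stamp with the rectangular foot away in the wooden stamp box. The lid sits loose on the box: tip it up by its front lip with its rear edge still on the box, lift it off and stand it on edge in the empty front slot of the letter rack, then stand the stamp upright on the floor of the box. Let go of everything, and leave the other things on the desk where they are.

Things in the scene. Friction and masses are not known exactly. Their poses are not given: they have to be found in the camera images.
- box: Fixed wooden box 130 (x) x 150 (y) mm, rim 65 mm high. Origin: centre of its underside; front faces -x (the robot), z up. Floor 6 mm, front and side walls 8 mm thick; a flat rear ledge 24 mm wide (x 41 to 65 mm), level with the rim. Inside 98 x 134 mm. A sloping backboard rises behind the ledge (see box_seat). Left or right of the robot's centre line, yaw within 0.25 rad.
- box_in (a point): Centre of the box's inner floor: (-8, 0, 6) mm in the box's frame, same axes.
- box_seat (a point): Point on the box's rear ledge where the middle of the lid's rear lower edge sits, (63, 0, 65) mm in the box's frame. Just behind it (box x 66 mm, z 65 mm) the backboard begins: 150 mm wide, 70 mm tall, leaning back 15 degrees from upright. A lid tipped past upright about its rear edge comes to rest leaning on it and stays there.
- lid: Loose flat wooden lid, no knob or hinge, 0.13 to 0.25 kg: plate 146 (x) x 150 (y) x 8 mm. Origin: centre of the plate's underside. Starts seated on the box, axes as the box's, origin at (-10, 0, 65) mm of the box. Its front lip (lid x -73 mm, underside 65 mm above the desk) overhangs the box's front wall by 18 mm, with free space under it.
- lid_rear (a point): Middle of the lid's rear lower edge, (73, 0, 0) mm in the lid's frame. Under the plate a 5 mm thick locating panel, 88 x 126 mm (lid x -40 to 48 mm, y +-63 mm), drops into the box mouth with 3 to 7 mm play, so that the lid cannot be slid off sideways.
- rack: Fixed dark wooden letter rack, open ends, 82 (x) x 170 (y) mm. Origin: centre of underside; front faces -x. Base 10 mm; three upright boards 6 mm thick at x = -42, -4, 34 mm, tops at 60, 80, 100 mm. Front slot (x -39 to -7 mm, floor z 10 mm) is empty; the rear one holds notebooks up to 95 mm high. On the other side from the box, yaw within 0.25 rad.
- stamp: Loose wooden hand stamp to put away, about 80 g: rectangular foot 46 (x) x 32 (y) x 16 mm, neck 16 mm across, on top an upright round grip 26 mm across from z 30 to 60 mm. Origin: centre of its underside; z up. It and the round stamp change places.
- round_stamp: Bystander: wooden hand stamp with the same grip and height (60 mm) but a round foot 40 mm across. Origin: centre of its underside.
- mug: Bystander: white mug, 80 mm across, 95 mm high, origin under its centre.
- stapler: Bystander: stapler 130 x 34 x 34 mm, origin under its centre.
- tape: Bystander: roll of tape lying flat, 68 mm across, 20 mm high, origin under its centre.
- eraser: Bystander: eraser 45 x 22 x 13 mm, origin under its centre.
- notepad: Bystander: notepad 100 x 75 x 14 mm, origin under its centre.
There are look-alikes about, which are no part of the job. What is shaped like the stamp but purple or red is not meant.

How it is judged (in metres and radians):
On the way, in this order (a step that is already met when the one before it is completed fails the run):
1. the lid is tipped up by at least 25 degrees with its rear edge within 30 mm of its seat on the box (angle between lid's own z axis and vertical above 0.436 rad and distance between lid_rear and box_seat below 0.03 m), for 0.1 s.
2. the lid stands in the front slot of the letter rack (angle between lid's own z axis and vertical between 1.1 and 2.04 rad and x of lid in the frame of rack between -0.048 and 0.012 m and y of lid in the frame of rack between -0.05 and 0.05 m and z of lid in the frame of rack between 0.07 and 0.1 m), for 0.2 s.
At the end, for the whole second after the job is handed in: The lid stands on edge in the front rack slot, on its floor (within 27 degrees of upright, centre 70-100 mm above the rack's underside, within 50 mm of its middle along the slot); the rectangular stamp stands upright (8 degrees) on the box floor, inside the walls; both at rest (all of step 2 and x of stamp in the frame of box_in between -0.05 and 0.05 m and y of stamp in the frame of box_in between -0.067 and 0.067 m and z of stamp in the frame of box_in between -0.006 and 0.008 m and angle between stamp's own z axis and vertical below 0.15 rad and linear speed of each of stamp, lid below 0.02 m/s); the robot touches nothing.
It fails at once if the round stamp, mug, stapler, tape, eraser or notepad is moved by more than 30 mm (distance of any of round_stamp, mug, stapler, tape, eraser, notepad from where it was at the start of the episode above 0.03 m).
It also fails if it takes over 72 s, if anything falls off the work surface, if the arm or the gripper's body presses on something with over 40 N, if the wrist force passes 120 N, or if a joint passes its speed limit or range.

## Working session

There is one attempt and no reset: what is moved stays moved. The work goes in short steps, Python scripts to look and compute and a tool call to move; the robot and the scene stay as the last step left them, time stands still between calls to the robot, and variables do not carry over. Pictures are saved under pics/ and viewed, at most 10 in all, crops included, and the job is handed in when it is done.

Besides the shell and the picture viewer there is one more tool, called after "Call:" as name(argument=value, ...) on one line, values as JSON. arm_command: Moves the arm, as the interface text tells. Its arguments: {"type":"object","properties":{"linear":{"type":"array","items":{"type":"array","items":{"type":"number","minimum":-1,"maximum":1}}},"angular":{"type":"array","items":{"type":"array","items":{"type":"number","minimum":-1,"maximum":1}}},"claw":{"type":"number"},"newtons":{"type":"number"}},"required":["linear","angular"]}

```bash
mkdir -p pics; cat > h.py <<'E'
import numpy as np, cv2
from rig import arm
def ray(f,px):
    u=cv2.undistortPoints(np.array([[px]],float),f["K"],np.array(f["D"],float))[0,0]
    T=np.array(f["world_from_camera"]); return T[:3,3],T[:3,:3]@np.array([u[0],u[1],1])
def onz(f,px,z):
    o,d=ray(f,px); return o+d*(z-o[2])/d[2]
def tri(f,p,g,q):
    o,d=ray(f,p);a,b=ray(g,q)
    s=np.linalg.lstsq(np.c_[d,-b],a-o,rcond=None)[0]
    x,y=o+d*s[0],a+b*s[1]; return (x+y)/2,np.linalg.norm(x-y)
def proj(f,P):
    T=np.linalg.inv(np.array(f["world_from_camera"]))
    return cv2.projectPoints(np.array(P,float).reshape(-1,3),cv2.Rodrigues(T[:3,:3])[0],T[:3,3],np.array(f["K"],float),np.array(f["D"],float))[0].reshape(-1,2)
def save(f,n): cv2.imwrite("pics/"+n,f["pixels"][:,:,::-1])
E
python3 - <<'E'
from h import *
np.set_printoptions(precision=3,suppress=True)
s=arm.state();print(s)
F={n:arm.grab_frame(n) for n in("side","top")}
save(F["side"],"s0.png");save(F["top"],"t0.png")
for n in F: print(n,np.array(F[n]["world_from_camera"])[:3].round(3).tolist(),F[n]["K"][0][0])
for th in["box","box_seat","lid","lid_rear","rack","stamp","round_stamp","mug","stapler","tape","eraser","notepad"]:
    for n in F:
        print(th,n,[(np.round(l["position"],1).tolist(),round(l["conf"],2)) for l in arm.landmark_of(F[n],th)[:4]])
E
```

```text
{'t': 0.0, 'qpos': array([-68.87 ,  22.872,   2.581,  88.114,  -1.073,  69.15 ,  -2.906]), 'joint_vel': array([ 0.026, -0.019, -0.019, -0.003,  0.001, -0.142, -0.059]), 'joint_efforts': array([ -0.   , -47.512,   1.364, -25.423,   0.011,   0.009,  -0.   ]), 'eef_pos': array([0.293, 0.58 , 0.23 ]), 'tcp_rot': array([-179.889,    0.006,  153.201]), 'contact_force': array([0.288, 0.315, 0.919]), 'wrist_torque': array([ 0.022, -0.084, -0.019]), 'gripper_force': 0.0, 'width': 0.08532560825689732}
side [[-0.995, -0.034, 0.09, 0.483], [-0.094, 0.519, -0.85, 0.964], [-0.017, -0.854, -0.52, 0.702]] 472.8053448789906
top [[0.02, -0.982, 0.186, 0.362], [-1.0, -0.023, -0.012, -0.029], [0.016, -0.186, -0.982, 1.171]] 398.5433983484715
box side [([335.4, 201.8], 0.57), ([390.3, 338.3], 0.17)]
box top []
box_seat side [([310.9, 186.3], 0.66), ([407.4, 173.9], 0.63), ([310.8, 187.2], 0.28)]
box_seat top [([360.5, 179.4], 0.93)]
lid side [([338.2, 182.1], 0.94)]
lid top [([370.0, 206.3], 0.85)]
lid_rear side [([306.6, 189.5], 0.83), ([416.9, 263.1], 0.49)]
lid_rear top [([361.0, 180.4], 0.91)]
rack side [([318.1, 293.5], 0.82)]
rack top [([239.6, 204.8], 0.63)]
stamp side [([337.0, 251.8], 0.79), ([282.2, 255.2], 0.56), ([309.1, 233.2], 0.52)]
stamp top [([287.7, 172.2], 0.65), ([315.2, 181.6], 0.56), ([292.0, 208.1], 0.56)]
round_stamp side [([378.7, 241.2], 0.69), ([390.4, 339.3], 0.22)]
round_stamp top [([311.5, 243.8], 0.46)]
mug side [([240.7, 239.7], 0.71)]
mug top [([301.4, 131.4], 0.85), ([313.0, 240.0], 0.38)]
stapler side [([406.7, 176.3], 0.61)]
stapler top [([421.7, 278.6], 0.69)]
tape side [([391.9, 336.5], 0.75)]
tape top [([202.5, 246.9], 0.57), ([363.0, 181.3], 0.52)]
eraser side [([418.1, 260.1], 0.48)]
eraser top [([280.0, 272.4], 0.56)]
notepad side [([407.2, 208.4], 0.73)]
notepad top [([353.5, 274.3], 0.8)]
```

View pics/s0.png

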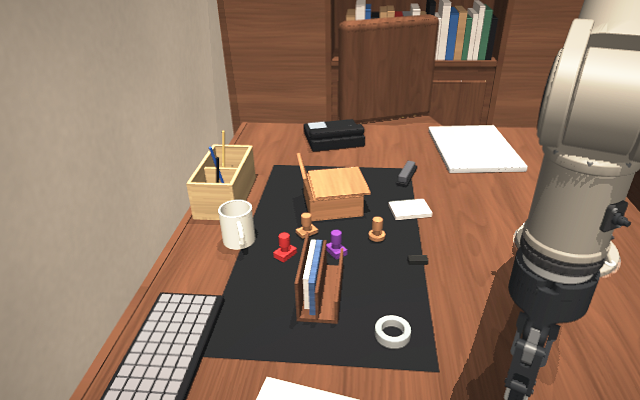

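View pics/t0.png

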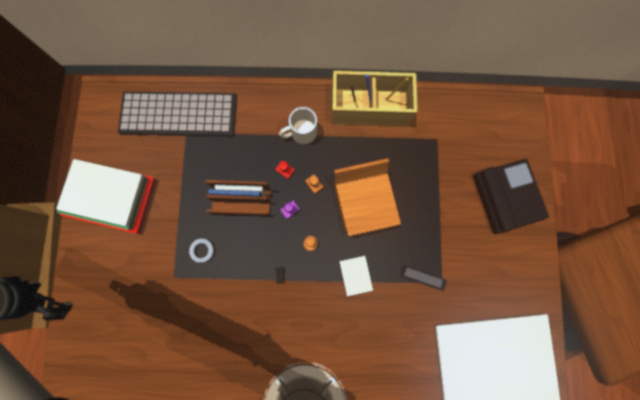

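The side view shows the orange rectangular-foot stamp at about (307,226) and the round one at (377,230). The box and lid are at (335,190), the rack at (318,290). In the top view the rectangular stamp is at (315,183), the lid at (367,200) and the rack at (239,200). Next I fit poses to the masks.

```bash
cat > fit.py <<'E'
from h import *
from scipy.optimize import minimize
def cub(x0,x1,y0,y1,z0,z1): return np.array([[x,y,z] for x in(x0,x1) for y in(y0,y1) for z in(z0,z1)])
def cyl(r,z0,z1): return np.array([[r*np.cos(a),r*np.sin(a),z] for a in np.linspace(0,6.28,24) for z in(z0,z1)])
M={"lid":[cub(-.073,.073,-.075,.075,.0,.008)],
"rack":[cub(-.041,.041,-.085,.085,0,.01)]+[cub(x-.003,x+.003,-.085,.085,0,h) for x,h in((-.042,.06),(-.004,.08),(.034,.1))],
"stamp":[cub(-.023,.023,-.016,.016,0,.016),cyl(.008,.016,.03),cyl(.013,.03,.06)]}
def ren(f,parts,p):
    x,y,z,a=p; R=np.array([[np.cos(a),-np.sin(a),0],[np.sin(a),np.cos(a),0],[0,0,1]])
    m=np.zeros((1600,2560),np.uint8)
    for P in parts:
        q=proj(f,P@R.T+[x,y,z]); q=((q+.5)*4)
        cv2.fillConvexPoly(m,cv2.convexHull((q*16).astype(np.int32)),1,shift=4)
    return cv2.resize(m.astype(np.float32),(640,400),interpolation=cv2.INTER_AREA)
def fit(th,obs,p0):
    def cost(p):
        c=0
        for f,m in obs:
            r=ren(f,M[th],p); c+=1-np.minimum(r,m).sum()/np.maximum(r,m).sum()
        return c
    best=None
    for da in (0,.4,-.4,.8,-.8,1.57) if th=="stamp" else (0,.2,-.2):
        q=np.array(p0,float)+[0,0,0,da]
        sx=np.vstack([q]+[q+e for e in np.diag([.015,.015,.01,.15])])
        r=minimize(cost,q,method="Nelder-Mead",options=dict(initial_simplex=sx,maxiter=160))
        if best is None or r.fun<best.fun: best=r
    return best
E
python3 - <<'E'
from fit import *
np.set_printoptions(precision=4,suppress=True)
F={n:arm.grab_frame(n) for n in("side","top")}
def near(th,n,px):
    L=arm.trace(F[n],th); 
    print(th,n,[(np.round(l["position"]).tolist(),round(l["conf"],2),int(l["mask"].sum())) for l in L])
    L=[l for l in L if np.linalg.norm(np.array(l["position"])-px)<15]
    return L[0] if L else None
for th,s,t in(("lid",(338,182),(367,200)),("rack",(318,285),(239,200)),("stamp",(307,226),(315,183))):
    a=near(th,"side",s);b=near(th,"top",t)
    obs=[(F[n],l["mask"].astype(np.float32)) for n,l in(("side",a),("top",b)) if l]
    p,e=tri(F["side"],s,F["top"],t)
    z0=dict(lid=.065,rack=0,stamp=0)[th]
    r=fit(th,obs,[p[0],p[1],z0,0]); print(th,len(obs),"tri",p,e,"fit",r.x,r.fun)
    print([(arm_th,) for arm_th in ()])
for th,t in(("round_stamp",(310,243)),("mug",(301,127)),("notepad",(355,276)),("stapler",(424,278)),("tape",(202,250)),("eraser",(280,275)),("purple",(290,209)),("red",(285,170))):
    print(th,onz(F["top"],t,.03 if "stamp" in th or th in("purple","red") else .01))
E
```

```text
lid side [([337.0, 181.0], 0.97, 1590)]
lid top [([369.0, 205.0], 0.89, 2814), ([358.0, 173.0], 0.27, 896)]
lid 2 tri [ 0.5602 -0.1616  0.0725] 0.012755139210767688 fit [ 0.5565 -0.1636  0.0669  0.2427] 0.06204408407211304
[]
rack side [([313.0, 285.0], 0.61, 3300)]
rack top [([240.0, 200.0], 0.71, 2067)]
rack 2 tri [0.57   0.2066 0.0253] 0.0060698041516277085 fit [ 0.5718  0.2034  0.0017 -0.006 ] 0.16436809301376343
[]
stamp side [([284.0, 250.0], 0.94, 337), ([304.0, 228.0], 0.64, 312), ([336.0, 247.0], 0.62, 365)]
stamp top [([289.0, 208.0], 0.71, 191), ([314.0, 183.0], 0.67, 186), ([286.0, 171.0], 0.65, 177)]
stamp 2 tri [ 0.6232 -0.0142  0.0236] 0.0002640811147815389 fit [ 0.6262 -0.0107  0.0013  0.6655] 0.2778773903846741
[]
round_stamp [ 0.4461 -0.0043  0.03  ]
mug [0.8018 0.0334 0.01  ]
notepad [ 0.3557 -0.1354  0.01  ]
stapler [ 0.3533 -0.3351  0.01  ]
tape [0.4199 0.3087 0.01  ]
eraser [0.3541 0.0797 0.01  ]
purple [0.543  0.0563 0.03  ]
red [0.6591 0.0753 0.03  ]
```

Call:
arm_command(linear=[[0.55,-0.86,0],[0.55,-0.86,0],[0.55,-0.86,0],[0.55,-0.86,0],[0.55,-0.86,0],[0.55,-0.86,0],[0.55,-0.86,0],[0.55,-0.86,0],[0.55,-0.86,0],[0.55,-0.86,0],[0.55,-0.86,0],[0.55,-0.86,0],[0.55,-0.86,0],[0.1,-1,0],[0.1,-1,0],[0.1,-1,0],[0.1,-1,0],[0.1,-1,0],[0.1,-1,0],[0.1,-1,0]], angular=[[0,0,-0.63],[0,0,-0.63],[0,0,-0.63],[0,0,-0.63],[0,0,-0.63],[0,0,-0.63],[0,0,-0.63],[0,0,-0.63],[0,0,-0.63],[0,0,-0.63],[0,0,-0.63],[0,0,-0.63],[0,0,-0.63],[0,0,0],[0,0,0],[0,0,0],[0,0,0],[0,0,0],[0,0,0],[0,0,0]], claw=0)

```text
t: 3.37
eef_pos: [0.4896, 0.1233, 0.2314]
tcp_rot: [180.0, -0.0, 103.9]
contact_force: [0.7, 0.0, 0.1]
width: -0.0002
gripper_force: 0.0
```

Call:
arm_command(linear=[[-0.1,-1,0],[-0.1,-1,0],[-0.1,-1,0],[-0.1,-1,0],[-0.1,-1,0],[-0.1,-1,0],[-0.1,-1,0],[-0.3,-1,0],[-0.3,-1,0],[-0.3,-1,0],[-0.3,-1,0],[-0.3,-1,0]], angular=[[0,0,0],[0,0,0],[0,0,0],[0,0,0],[0,0,0],[0,0,0],[0,0,0],[0,0,0],[0,0,0],[0,0,0],[0,0,0],[0,0,0]])

```text
t: 4.37
eef_pos: [0.4334, -0.1765, 0.2315]
tcp_rot: [180.0, -0.0, 103.9]
contact_force: [0.6, -0.4, -0.8]
width: -0.0004
gripper_force: 0.0
```

Call:
arm_command(linear=[[-0.2,-0.3,0],[0,0,0],[0,0,0],[0,0,0],[0,0,0],[0,0,0],[0,0,0],[0,0,0]], angular=[[0.24,-0.97,0],[0.24,-0.97,0],[0.24,-0.97,0],[0.24,-0.97,0],[0.24,-0.97,0],[0.24,-0.97,0],[0.24,-0.97,0],[0.24,-0.97,0]])

```text
t: 5.03
eef_pos: [0.4287, -0.1839, 0.2309]
tcp_rot: [131.8, 0.1, 103.7]
contact_force: [0.1, 0.2, 2.1]
width: 0.0001
gripper_force: 0.0
```

```bash
python3 -c "
from h import *
s=arm.state();print(s['qpos'].round(1),s['eef_pos'],s['tcp_rot'])
print(proj(arm.grab_frame('side'),s['eef_pos']))
f=arm.grab_frame('side');cv2.imwrite('pics/s1.png',cv2.resize(f['pixels'][100:300,200:520,::-1],(800,500)))"
```

```text
[-31.4 -27.4  62.2 138.9 -27.8  22.5  72. ] [ 0.4286563  -0.1839401   0.23087164] [1.31826893e+02 7.08906304e-02 1.03675108e+02]
[[387.38632373 124.96748075]]
```

View pics/s1.png

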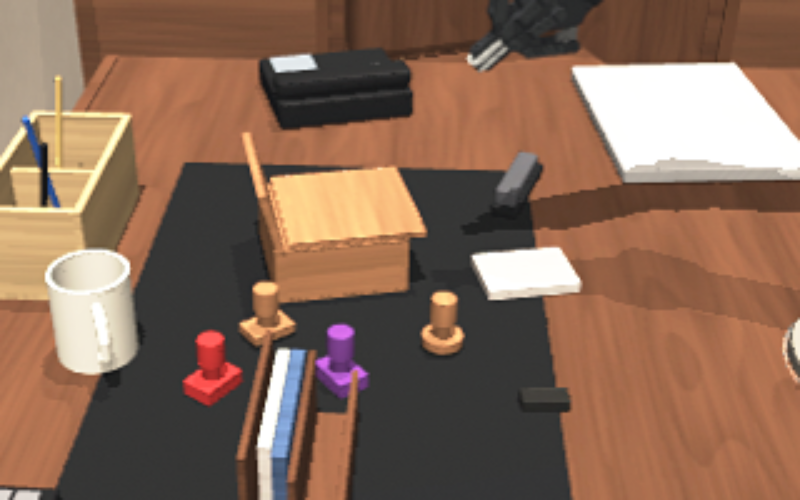

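The tool tilts 48° outward, with its tip at crop (475,65). All objects are undisturbed.

Call:
arm_command(linear=[[0.013,-0.05,-0.95],[0.013,-0.05,-0.95],[0.013,-0.05,-0.95],[0.013,-0.05,-0.95],[0.013,-0.05,-0.95],[0.013,-0.05,-0.95],[0.013,-0.05,-0.95],[0.013,-0.05,-0.95],[0,0,0],[0.5,0.125,0],[0.5,0.125,0],[0.5,0.125,0],[0.4,0.1,0],[0.3,0.075,0],[0,0,0],[0,0,0]], angular=[[0,0,0],[0,0,0],[0,0,0],[0,0,0],[0,0,0],[0,0,0],[0,0,0],[0,0,0],[0,0,0],[0,0,0],[0,0,0],[0,0,0],[0,0,0],[0,0,0],[0,0,0],[0,0,0]])

```text
t: 6.47
eef_pos: [0.4792, -0.1786, 0.1676]
tcp_rot: [136.6, 0.1, 104.2]
contact_force: [-1.0, 0.3, -0.3]
width: -0.0001
gripper_force: 0.0
```

```bash
python3 -c "
from h import *
s=arm.state();print(s['qpos'].round(1),s['eef_pos'],s['tcp_rot'])
f=arm.grab_frame('side');cv2.imwrite('pics/s2.png',cv2.resize(f['pixels'][140:240,280:440,::-1],(800,500)))"
```

```text
[-59.8 -28.2  83.3 137.1  -5.8  13.1  50.7] [ 0.47921095 -0.17858212  0.16760497] [1.36570054e+02 6.13525498e-02 1.04209269e+02]
```

View pics/s2.png

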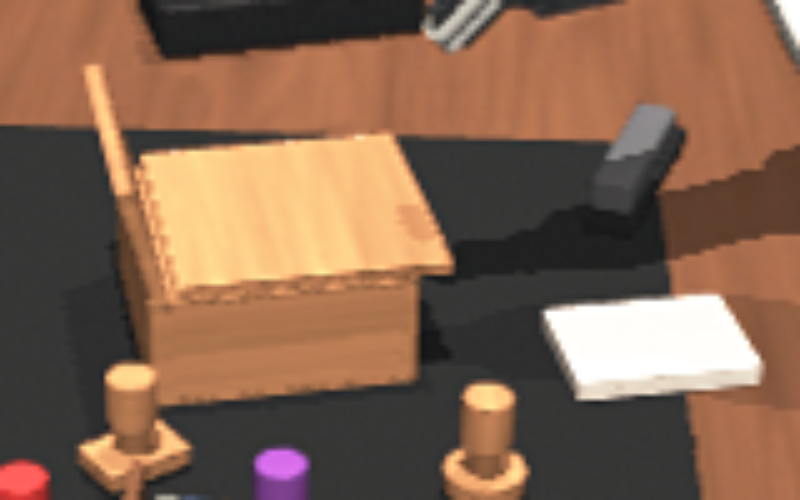

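```bash
cat > kin.py <<'E'
import numpy as np, itertools
from scipy.spatial.transform import Rotation as R
from scipy.optimize import least_squares
D=[([-68.87,22.872,2.581,88.114,-1.073,69.15,-2.906],[.293,.58,.2305],[-179.889,.006,153.201]),
([-31.4,-27.4,62.2,138.9,-27.8,22.5,72.],[.42866,-.18394,.23087],[131.827,.071,103.675]),
([-59.8,-28.2,83.3,137.1,-5.8,13.1,50.7],[.47921,-.17858,.1676],[136.57,.061,104.209])]
def fk(q,p,s):
    off1,off7,d1,d3,a3,a4,d5,a6,d7=p; q=np.asarray(q)*s
    r=R.from_euler("z",q[0]+off1,degrees=True); x=np.array([0,0,d1])
    def go(ax,a,v):
        nonlocal r,x
        r=r*R.from_euler(ax,a,degrees=True); x=x+r.apply(v)
    go("y",q[1],[0,0,0]); go("z",q[2],[a3,0,d3]); go("y",q[3],[a4,0,0]); go("z",q[4],[0,0,d5]); go("y",q[5],[a6,0,0]); go("z",q[6]+off7,[0,0,d7])
    return x,r
def fit():
    B=None
    for s1,s3,s5,s7 in itertools.product((1,-1),repeat=4):
        s=np.array([s1,1,s3,1,s5,1,s7])
        def res(p):
            o=[]
            for q,x,e in D:
                X,r=fk(q,p,s); o+=list((X-x)*10); o+=list((R.from_euler("xyz",e,degrees=True).inv()*r).as_rotvec())
            return o+list(.01*(np.array(p[4:6]))) 
        for o1 in(0,90,180,-90):
          for o7 in(0,90,180,-90):
            try: z=least_squares(res,[o1,o7,.33,.35,.0,.0,.35,.0,.25],x_scale=[50,50]+[.1]*7)
            except Exception: continue
            if B is None or z.cost<B[0]: B=(z.cost,s,z.x)
    return B
if __name__=="__main__":
    np.set_printoptions(precision=4,suppress=True)
    B=fit();print(B); np.savez("kin.npz",s=B[1],p=B[2])
    for q,x,e in D: X,r=fk(q,B[2],B[1]);print(X-x,r.as_euler("xyz",degrees=True),e)
E
python3 kin.py
```

```text
(np.float64(0.0036695738376877926), array([-1,  1, -1,  1, -1,  1, -1]), array([-3.6107, 87.1184,  0.2446,  0.5008, -0.0063, -0.0191,  0.4871,
       -0.0002,  0.3217]))
[-0.0015  0.0009 -0.0001] [-179.8882    0.0009  152.4727] [-179.889, 0.006, 153.201]
[ 0.0034  0.0002 -0.0006] [131.9066   2.2411 101.9428] [131.827, 0.071, 103.675]
[-0.0035 -0.0011  0.0007] [136.5798   2.0396 102.7054] [136.57, 0.061, 104.209]
```

```bash
cat > kin2.py <<'E'
from kin import *
s=np.array([-1,1,-1,1,-1,1,-1])
def fk2(q,p):
    o=p[:4]; L=p[4:].reshape(-1); q=np.asarray(q)*s
    r=R.from_euler("z",q[0]+o[0],degrees=True); x=np.zeros(3)
    d1,d3,a3,a4,d5,a6,d7,b2,b4,b6=L
    x=r.apply([0,b2,d1])
    for ax,a,v in(("y",q[1],[0,0,0]),("z",q[2]+o[1],[a3,b4,d3]),("y",q[3],[a4,0,0]),("z",q[4]+o[2],[0,b6,d5]),("y",q[5],[a6,0,0]),("z",q[6]+o[3],[0,0,d7])):
        r=r*R.from_euler(ax,a,degrees=True); x=x+r.apply(v)
    return x,r
def res(p,D=D):
    o=[]
    for q,x,e in D:
        X,r=fk2(q,p); o+=list((X-x)*100); o+=list((R.from_euler("xyz",e,degrees=True).inv()*r).as_rotvec()*20)
    return np.r_[o,.003*p[:3],.003*(p[3]-90),.5*p[[6,7,9,11,12,13]]]
if __name__=="__main__":
    np.set_printoptions(precision=4,suppress=True)
    z=least_squares(res,[0,0,0,90,.25,.5,0,0,.48,0,.32,0,0,0],x_scale=[30]*4+[.1]*10)
    print(z.cost,z.x);np.save("kin2.npy",z.x)
    for q,x,e in D: X,r=fk2(q,z.x);print(X-x,r.as_euler("xyz",degrees=True)-e)
E
python3 kin2.py
```

```text
0.0003810414148091998 [ 0.0379 -0.0363  0.0179 89.9831  0.257   0.5136  0.0099 -0.0009  0.4749
  0.0035  0.3273 -0.0113 -0.0244 -0.007 ]
[-0.  0.  0.] [ 0.0001 -0.0021  0.0158]
[-0.  0. -0.] [ 0.0389  0.0076 -0.0382]
[ 0. -0.  0.] [-0.0194 -0.0172  0.0218]
```

```bash
cat > ik.py <<'E'
from kin2 import *
P=np.load("kin2.npy")
LO=np.array([-161.44,-28.35,-78.24,0,-78.03,13.02,-168.23]);HI=np.array([161.44,127.94,83.42,140.83,258.03,114.36,168.23])
def tool(t,az,roll):  # tilt outward t toward azimuth az; roll about tool z; roll=0: tool y along az
    return R.from_euler("z",az,degrees=True)*R.from_euler("y",-t,degrees=True)*R.from_euler("xyz",[180,0,90+roll],degrees=True)
def ik(x,r,seeds=40,m=1.,rng=np.random.default_rng(0),q0=None):
    S=[]
    for k in range(seeds):
        g=q0 if q0 is not None and k==0 else LO+5+(HI-LO-10)*rng.random(7)
        def f(q):
            X,rr=fk2(q,P); return np.r_[(X-x)*100,(r.inv()*rr).as_rotvec()*20]
        z=least_squares(f,np.clip(g,LO+m+.01,HI-m-.01),bounds=(LO+m,HI-m),x_scale=30,max_nfev=60)
        if z.cost<1e-4: S.append(z.x)
    return S
E
python3 - <<'E'
from ik import *
np.set_printoptions(precision=0,suppress=True)
print(tool(48,13.9,0).as_euler("xyz",degrees=True))
lip=np.array([.4856,-.181])
for az in(14,-10,-30):
  for t in(20,30,38,46,60,80):
    d=np.array([np.cos(np.radians(az)),np.sin(np.radians(az))]); T=np.radians(t)
    h=.065-.012/np.tan(T)-.003
    x=np.r_[lip+d*(.012-.0145*np.cos(T)),h-.0145*np.sin(T)]
    for roll in(0,90,-90,180):
        S=ik(x,tool(t,az,roll),seeds=12,m=2)
        B={}
        for q in S: B.setdefault(q[4]>90,q)
        print(az,t,roll,x.round(3)[2],len(S),[str(q) for q in B.values()])
E
```

```text
[132.  -0. 104.]
14 20 0 0.024 5 ['[ 81.  38. -69. 128.  56.  29. -13.]']
14 20 90 0.024 6 ['[ 24.  20.   0. 128. -38.  20. 163.]']
14 20 -90 0.024 5 ['[ 48.  21. -28. 128.  -7.  17. -46.]']
14 20 180 0.024 6 ['[  27.   20.   -4.  128.  -35.   19. -111.]']
14 30 0 0.034 6 ['[ 43.  20. -16. 133. -69.  16. 108.]']
14 30 90 0.034 5 ['[ 87.  38. -70. 133.  65.  17.  72.]']
14 30 -90 0.034 4 ['[ 46.  20. -19. 133. -67.  15.  16.]']
14 30 180 0.034 5 ['[ 86.  37. -69. 133.  63.  15. 164.]']
14 38 0 0.038 1 ['[ 95.  46. -75. 137.  94.  16. -39.]']
14 38 90 0.038 0 []
14 38 -90 0.038 0 []
14 38 180 0.038 3 ['[ 96.  47. -76. 137.  94.  17. 142.]']
14 46 0 0.04 0 []
14 46 90 0.04 2 ['[ 80.  32. -47. 138. 238.  17. -93.]']
14 46 -90 0.04 3 ['[ 56.  25. -20. 139. 246.  30.  73.]']
14 46 180 0.04 2 ['[ 55.  25. -20. 139. 247.  30. -17.]']
14 60 0 0.043 0 []
14 60 90 0.043 0 []
14 60 -90 0.043 0 []
14 60 180 0.043 0 []
14 80 0 0.046 0 []
14 80 90 0.046 2 ['[114.  89. -64. 138. 230.  15. -34.]']
14 80 -90 0.046 0 []
14 80 180 0.046 1 ['[ 84.  59. -35. 139. 247.  55.  22.]']
-10 20 0 0.024 7 ['[ -5.
[... 923 characters left out ...]
024 5 ['[  49.   23.  -42.  132.   64.   24. -166.]']
-30 20 180 0.024 5 ['[ -28.   26.   47.  132.  -54.   16. -147.]']
-30 30 0 0.034 5 ['[  41.   19.  -34.  139.  102.   20. -116.]']
-30 30 90 0.034 5 ['[ 44.  20. -37. 139. 101.  21. -25.]']
-30 30 -90 0.034 1 ['[ 63.  27. -60. 138.  99.  32. 161.]']
-30 30 180 0.034 1 ['[ 74.  40. -76. 138.  99.  47.  77.]']
-30 38 0 0.038 0 []
-30 38 90 0.038 0 []
-30 38 -90 0.038 0 []
-30 38 180 0.038 0 []
-30 46 0 0.04 0 []
-30 46 90 0.04 0 []
-30 46 -90 0.04 0 []
-30 46 180 0.04 0 []
-30 60 0 0.043 0 []
-30 60 90 0.043 0 []
-30 60 -90 0.043 0 []
-30 60 180 0.043 0 []
-30 80 0 0.046 0 []
-30 80 90 0.046 0 []
-30 80 -90 0.046 0 []
-30 80 180 0.046 0 []
```

Call:
arm_command(linear=[[-0.7,-0.17,0.5],[-0.7,-0.17,0.5],[-0.7,-0.17,0.5],[0,0,0],[0,0,0],[0,0,0],[0,0,0],[0,0,0]], angular=[[-0.24,0.97,0],[-0.24,0.97,0],[-0.24,0.97,0],[-0.24,0.97,0],[-0.24,0.97,0],[-0.24,0.97,0],[-0.24,0.97,0],[0,0,0]])

```text
t: 7.18
eef_pos: [0.4302, -0.1891, 0.2023]
tcp_rot: [179.2, 0.2, 104.4]
contact_force: [1.2, 0.1, 0.0]
width: 0.0001
gripper_force: 0.0
```

```bash
python3 -c "
from ik import *
from rig import arm
np.set_printoptions(precision=4,suppress=True)
s=arm.state();print(s['t'],s['qpos'].round(1),s['eef_pos'],s['tcp_rot']); X,r=fk2(s['qpos'],P);print(X,r.as_euler('xyz',degrees=True))"
```

```text
7.1833 [-39.7  10.9  65.8 115.5 -11.9  59.8  46. ] [ 0.4302 -0.1891  0.2023] [179.2075   0.2295 104.4061]
[ 0.4322 -0.1917  0.2043] [179.1935   0.2251 104.4164]
```

```bash
cat > sim.py <<'E'
from ik import *
def jac(q):
    X,r=fk2(q,P);J=np.zeros((6,7))
    for i in range(7):
        d=q.copy();d[i]+=.01;Y,s_=fk2(d,P);J[:3,i]=(Y-X)/np.radians(.01);J[3:,i]=(s_*r.inv()).as_rotvec()/np.radians(.01)
    return X,r,J
def run(q,segs):
    """segs: list of (dlin m, drotvec deg, n rows)"""
    X,r=fk2(q,P)
    for dl,dr,n in segs:
        for k in range(n):
            X=X+np.array(dl)/n; r=R.from_rotvec(np.array(dr)/n,degrees=True)*r
            for it in range(6):
                x,rr,J=jac(q); e=np.r_[X-x,(r*rr.inv()).as_rotvec()]
                W=np.ones(7)
                for _ in range(4):
                    Jw=J*W; dq=W*(Jw.T@np.linalg.solve(Jw@Jw.T+1e-5*np.eye(6),e)); n_=q+np.degrees(dq)
                    bad=((n_<LO)|(n_>HI))&(W>0)
                    if not bad.any(): break
                    W[bad]=0
                q=np.clip(n_,LO,HI)
        x,rr,_=jac(q);print(q.round(0),"err mm",((X-x)*1e3).round(1),"deg",np.degrees((r*rr.inv()).magnitude()).round(1))
    return q
E
python3 - <<'E'
from sim import *
q=np.array([-39.7,10.9,65.8,115.5,-11.9,59.8,46.])
print("A");run(q,[([0,0,-.165],[0,0,0],8),([0,0,0],[7.2,-29.1,0],5),([.045,.011,0],[0,0,0],3)])
print("B");run(q,[([0,0,0],[7.2,-29.1,0],5),([0,0,-.165],[0,0,0],8),([.045,.011,0],[0,0,0],3)])
E
```

```text
A
[-21.  28.  49. 123. -32.  42.  64.] err mm [-0. -0. -0.] deg 0.0
[ 53.  17. -20. 137. -72.  18. 117.] err mm [ 0. -0.  0.] deg 0.0
[ 48.  19. -20. 134. -70.  15. 110.] err mm [0. 0. 0.] deg 0.0
B
[-41. -20.  65. 132.  -1.  33.  41.] err mm [-0.  0.  0.] deg 0.0
[-56. -20.  83. 140.  -3.  20.  47.] err mm [ 25.9 -12.6 -78. ] deg 0.6
[-60. -20.  83. 139.   1.  20.  40.] err mm [ 49.4 -12.6 -86. ] deg 0.5
```

Call:
arm_command(linear=[[0,0,-0.95],[0,0,-0.95],[0,0,-0.95],[0,0,-0.95],[0,0,-0.95],[0,0,-0.95],[0,0,-0.95],[0,0,0]], angular=[[0,0,0],[0,0,0],[0,0,0],[0,0,0],[0,0,0],[0,0,0],[0,0,0],[0,0,0]])

```text
t: 7.85
eef_pos: [0.4223, -0.1895, 0.0349]
tcp_rot: [178.8, -0.5, 104.0]
contact_force: [-1.0, 0.2, -0.3]
width: 0.0
gripper_force: 0.0
```

Call:
arm_command(linear=[[0,0,0],[0,0,0],[0,0,0],[0,0,0],[0,0,0],[0,0,0],[0,0,0],[0,0,0],[0,0,0],[0,0,0],[0,0,0],[0,0,0]], angular=[[0.12,-0.48,0],[0.12,-0.48,0],[0.12,-0.48,0],[0.12,-0.48,0],[0.12,-0.48,0],[0.12,-0.48,0],[0.12,-0.48,0],[0.12,-0.48,0],[0.12,-0.48,0],[0.12,-0.48,0],[0,0,0],[0,0,0]])

```text
t: 8.85
eef_pos: [0.4242, -0.1921, 0.0352]
tcp_rot: [151.2, -0.5, 103.9]
contact_force: [0.5, 0.9, 0.0]
width: 0.0001
gripper_force: 0.0
```

```bash
python3 -c "
from ik import *
from rig import arm
np.set_printoptions(precision=4,suppress=True)
s=arm.state();print(s['t'],s['qpos'].round(1),s['eef_pos'],s['tcp_rot'])"
```

```text
8.85 [ 22.1  16.4  13.6 138.3 -77.9  25.8 120.5] [ 0.4242 -0.1921  0.0352] [151.2194  -0.5307 103.9293]
```

Call:
arm_command(linear=[[0.39,0.096,0],[0.39,0.096,0],[0.39,0.096,0],[0.39,0.096,0],[0.39,0.096,0],[0.39,0.096,0],[0,0,0]], angular=[[0,0,0],[0,0,0],[0,0,0],[0,0,0],[0,0,0],[0,0,0],[0,0,0]])

```text
t: 9.43
eef_pos: [0.4856, -0.1743, 0.0342]
tcp_rot: [151.3, -0.6, 104.4]
contact_force: [0.5, 0.2, 0.7]
width: -0.0001
gripper_force: 0.0
```

```bash
python3 -c "
from sim import *
from rig import arm
np.set_printoptions(precision=4,suppress=True)
s=arm.state();print(s['t'],s['qpos'].round(1),s['eef_pos'],s['tcp_rot'])
f=arm.grab_frame('side')
import cv2;cv2.imwrite('pics/s3.png',cv2.resize(f['pixels'][140:240,280:440,::-1],(800,500)))
seg=[];pr=0
for ph in range(10,111,10):
    a,b=np.radians(pr),np.radians(ph);da=.146*(np.cos(a)-np.cos(b));dz=.146*(np.sin(b)-np.sin(a));print(ph,(np.array([da*.971,da*.24,dz])/.025).round(2));seg.append(([da*.971,da*.24,dz],[0,0,0],2));pr=ph
run(s['qpos'],seg)
"
```

```text
9.4333 [ 17.3  19.2  11.3 133.4 -77.2  23.3 113.2] [ 0.4856 -0.1743  0.0342] [151.2779  -0.5537 104.4331]
10 [0.09 0.02 1.01]
20 [0.26 0.06 0.98]
30 [0.42 0.1  0.92]
40 [0.57 0.14 0.83]
50 [0.7  0.17 0.72]
60 [0.81 0.2  0.58]
70 [0.9  0.22 0.43]
80 [0.95 0.24 0.26]
90 [0.98 0.24 0.09]
100 [ 0.98  0.24 -0.09]
110 [ 0.95  0.24 -0.26]
[ 14.  16.  14. 133. -69.  25. 104.] err mm [0. 0. 0.] deg 0.0
[ 11.  13.  17. 131. -61.  26.  95.] err mm [ 0. -0.  0.] deg 0.0
[  8.  11.  19. 130. -54.  27.  87.] err mm [ 0. -0. -0.] deg 0.0
[  5.  10.  20. 128. -49.  29.  80.] err mm [ 0. -0. -0.] deg 0.0
[  3.  10.  21. 125. -45.  30.  74.] err mm [ 0. -0.  0.] deg 0.0
[  1.  10.  21. 122. -42.  31.  69.] err mm [ 0. -0.  0.] deg 0.0
[ -0.  11.  22. 120. -40.  32.  65.] err mm [0. 0. 0.] deg 0.0
[ -2.  12.  22. 117. -39.  33.  62.] err mm [ 0. -0. -0.] deg 0.0
[ -3.  14.  21. 114. -38.  33.  60.] err mm [0. 0. 0.] deg 0.0
[ -3.  17.  21. 111. -39.  34.  59.] err mm [-0.  0. -0.] deg 0.0
[ -4.  19.  21. 109. -39.  33.  58.] err mm [ 0.  0. -0.] deg 0.0
```

View pics/s3.png

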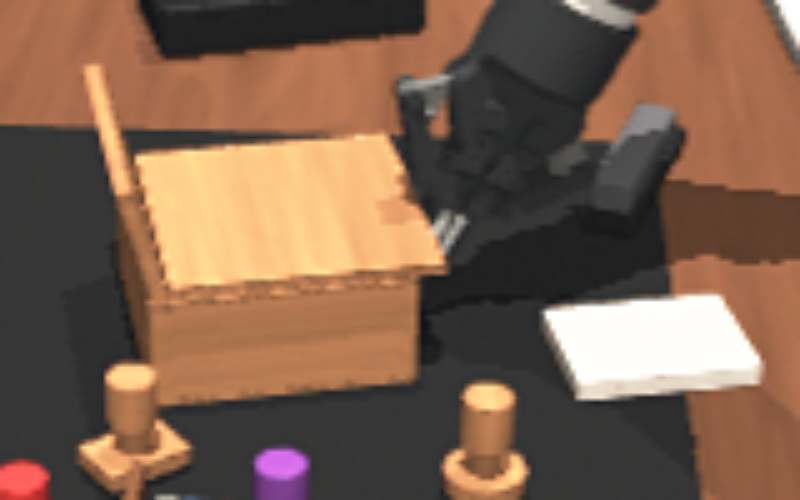

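The fingertip is under the lip at crop (445,240). The lid has slid about 3 mm back against the backboard. Start tipping.

Call:
arm_command(linear=[[0.04,0.01,0.5],[0.05,0.01,0.5],[0.1,0.03,0.5],[0.15,0.03,0.49],[0.19,0.05,0.47],[0.23,0.05,0.46],[0.27,0.07,0.43],[0,0,0]], angular=[[0,0,0],[0,0,0],[0,0,0],[0,0,0],[0,0,0],[0,0,0],[0,0,0],[0,0,0]])

```text
t: 10.15
eef_pos: [0.5097, -0.1701, 0.1193]
tcp_rot: [151.2, -0.5, 104.2]
contact_force: [-1.9, -0.7, 1.2]
width: -0.0001
gripper_force: 0.7
```

```bash
python3 -c "
from sim import *
from rig import arm
s=arm.state();print(s['t'],s['qpos'].round(1),s['eef_pos'],s['tcp_rot'])
f=arm.grab_frame('side')
import cv2;cv2.imwrite('pics/s4.png',cv2.resize(f['pixels'][120:220,280:440,::-1],(800,500)))
"
```

```text
10.15 [  7.1  10.6  19.8 128.5 -51.6  28.5  83.5] [ 0.50965152 -0.17014935  0.11930558] [151.2143138   -0.47132141 104.20284284]
```

View pics/s4.png

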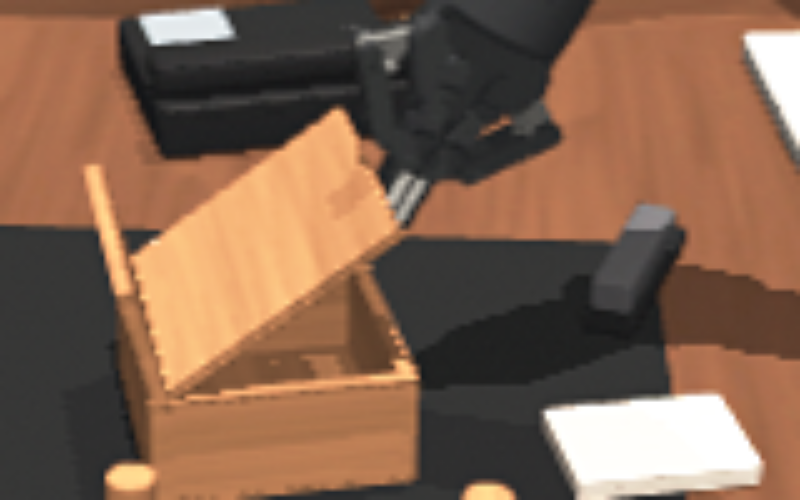

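The lid is tipped about 33° (lip at crop (400,225)) and its rear edge is still seated. Continue past upright.

Call:
arm_command(linear=[[0.29,0.07,0.41],[0.34,0.08,0.37],[0.36,0.09,0.34],[0.39,0.1,0.31],[0.42,0.1,0.27],[0.37,0.09,0.2],[0.38,0.09,0.16],[0.4,0.1,0.13],[0.4,0.1,0.09],[0.41,0.1,0.06],[0.41,0.1,0.03],[0.3,0.075,0],[0.3,0.075,0],[0.3,0.075,0],[0,0,0]], angular=[[0,0,0],[0,0,0],[0,0,0],[0,0,0],[0,0,0],[0,0,0],[0,0,0],[0,0,0],[0,0,0],[0,0,0],[0,0,0],[0,0,0],[0,0,0],[0,0,0],[0,0,0]])

```text
t: 11.45
eef_pos: [0.6368, -0.1375, 0.1767]
tcp_rot: [151.3, -0.6, 104.3]
contact_force: [-0.2, -0.3, 0.2]
width: 0.0001
gripper_force: 0.0
```

```bash
python3 -c "
from sim import *
from rig import arm
s=arm.state();print(s['t'],s['qpos'].round(1),s['eef_pos'],s['tcp_rot'])
f=arm.grab_frame('side')
import cv2;cv2.imwrite('pics/s5.png',cv2.resize(f['pixels'][100:220,260:452,::-1],(800,500)))
"
```

```text
11.45 [ -2.4  15.5  21.4 113.1 -39.3  33.5  60.9] [ 0.63676442 -0.13749517  0.1767395 ] [151.34047476  -0.57137203 104.28289063]
```

View pics/s5.png

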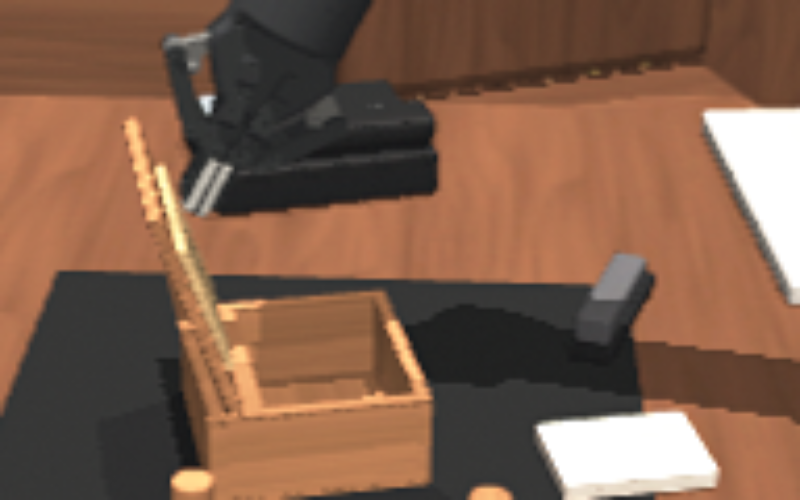

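The lid now leans on the backboard (crop (190,270)) and the finger is clear. Retreat and turn to the grasp attitude, 15° inward.

Call:
arm_command(linear=[[-0.5,-0.12,0.6],[-0.5,-0.12,0.9],[-0.5,-0.12,0.9],[-0.5,-0.12,0.9],[-0.5,-0.12,0.9],[0,0,0.3],[0,0,0],[0,0,0],[0,0,0],[0,0,0],[0,0,0]], angular=[[0,0,0],[0,0,0],[-0.22,0.89,0],[-0.22,0.89,0],[-0.22,0.89,0],[-0.22,0.89,0],[-0.22,0.89,0],[-0.22,0.89,0],[-0.22,0.89,0],[-0.22,0.89,0],[0,0,0]], claw=1)

```text
t: 12.42
eef_pos: [0.5752, -0.1506, 0.286]
tcp_rot: [-164.3, -0.7, 104.0]
contact_force: [-0.0, 2.0, -0.6]
width: 0.0852
gripper_force: 0.0
```

```bash
cat > lidfit.py <<'E'
from fit import *
from scipy.spatial.transform import Rotation as R
def lidfit(p0,names=("side","top"),lab=None):
    """p: x,y,z of rear lower edge mid, yaw deg, tilt deg"""
    pl=cub(-.146,0,-.075,.075,0,.008); pa=cub(-.113,-.025,-.063,.063,-.005,0)
    obs=[]
    for n in names:
        f=arm.grab_frame(n)
        if lab: save(f,lab+n+".png")
        L=arm.trace(f,"lid")
        print(n,[(np.round(l["position"]).tolist(),round(l["conf"],2),int(l["mask"].sum())) for l in L])
        if L: obs.append((f,L[0]["mask"].astype(np.float32)))
    def cost(p):
        r=R.from_euler("z",p[3],degrees=True)*R.from_euler("y",p[4],degrees=True); c=0
        for f,m in obs:
            M_=[r.apply(q)+p[:3] for q in(pl,pa)]
            k=ren(f,M_,(0,0,0,0)); c+=1-np.minimum(k,m).sum()/np.maximum(k,m).sum()
        return c
    p0=np.array(p0,float)
    z=minimize(cost,p0,method="Nelder-Mead",options=dict(initial_simplex=np.vstack([p0]+[p0+e for e in np.diag([.01,.01,.01,5,5])]),maxiter=300))
    return z.x,z.fun
E
python3 -c "
from lidfit import *
s=arm.state();print(s['t'],s['qpos'].round(1),s['eef_pos'],s['tcp_rot'])
x,c=lidfit([.6226,-.147,.065,13.9,105],lab='l');print(x.round(4),c)
r=R.from_euler('z',x[3],degrees=True)*R.from_euler('y',x[4],degrees=True)
print('lip mid',(r.apply([-.146,0,.004])+x[:3]).round(4))"
```

```text
12.4167 [-11.9  26.6  28.9  81.1  -5.4  89.3  30.7] [ 0.57518994 -0.15064228  0.28601101] [-164.34080306   -0.71475535  103.97154124]
side [([301.0, 161.0], 0.75, 432)]
top []
[ 6.237000e-01 -1.456000e-01  6.640000e-02  1.883500e+01  1.048391e+02] 0.17866802215576172
lip mid [ 0.6627 -0.1323  0.2065]
```

Call:
arm_command(linear=[[0.87,0.15,0],[0.87,0.15,0],[0.87,0.15,0],[0.87,0.15,0],[0.87,0.15,0],[0,0,0],[-0.2,-0.05,-0.77],[-0.2,-0.05,-0.77],[-0.2,-0.05,-0.77],[-0.2,-0.05,-0.77],[-0.2,-0.05,-0.77],[-0.2,-0.05,-0.77],[0,0,0]], angular=[[0,0,0],[0,0,0],[0,0,0],[0,0,0],[0,0,0],[0,0,0],[0,0,0],[0,0,0],[0,0,0],[0,0,0],[0,0,0],[0,0,0],[0,0,0]])

```text
t: 13.7
eef_pos: [0.6472, -0.143, 0.1716]
tcp_rot: [-164.3, -0.8, 103.5]
contact_force: [-0.9, 0.2, 0.2]
width: 0.0854
gripper_force: 0.0
```

Call:
arm_command(linear=[[0,0,0],[0,0,0],[0,0,0],[0,0,0],[0,0,0],[0,0,0],[0,0,0],[0,0,0],[0,0,0],[0,0,0]], angular=[[0,0,0],[0,0,0],[0,0,0],[0,0,0],[0,0,0],[0,0,0],[0,0,0],[0,0,0],[0,0,0],[0,0,0]], claw=0, newtons=50)

```text
t: 14.53
eef_pos: [0.6507, -0.1429, 0.1751]
tcp_rot: [-164.5, -0.6, 103.7]
contact_force: [-3.3, -0.5, 5.1]
width: 0.0072
gripper_force: 60.8
```

```bash
python3 -c "
from lidfit import *
s=arm.state();print(s['t'],s['qpos'].round(1),s['eef_pos'],s['tcp_rot'],s['width'])
f=arm.grab_frame('side');cv2.imwrite('pics/s6.png',cv2.resize(f['pixels'][100:350,220:420,::-1],(480,600)))"
```

```text
14.5333 [-9.8 38.6 26.8 76.8 -9.9 82.3 30.1] [ 0.65070418 -0.14291898  0.17510068] [-164.50783323   -0.60832991  103.67372529] 0.007169544412572247
```

View pics/s6.png

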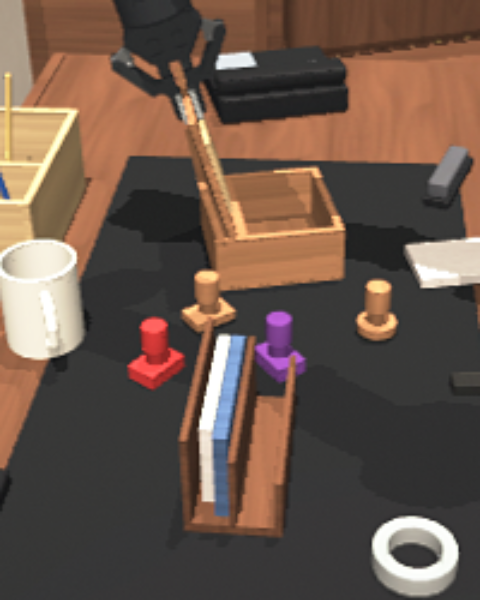

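The lid is gripped in the pads, opening 7 mm, at crop (188,105). Lift it while I check the rack pose.

Call:
arm_command(linear=[[0.05,0.01,0.3],[0,0,0.5],[-0.1,0,0.8],[-0.2,0,1],[-0.2,0,1],[-0.2,0,1],[-0.2,0,1],[0,0,0.5],[0,0,0]], angular=[[0,0,0],[0,0,0],[0,0,0],[0,0,0],[0.2,-0.85,0],[0.2,-0.85,0],[0.2,-0.85,0],[0,0,0],[0,0,0]])

```text
t: 15.33
eef_pos: [0.6308, -0.1438, 0.332]
tcp_rot: [179.2, -0.3, 103.7]
contact_force: [1.2, 0.2, -2.0]
width: 0.0074
gripper_force: 58.2
```

```bash
python3 -c "
from fit import *
np.set_printoptions(precision=4,suppress=True)
s=arm.state();print(s['t'],s['qpos'].round(1),s['eef_pos'],s['tcp_rot'],s['width'])
F={n:arm.grab_frame(n) for n in('side','top')}
L={n:arm.landmark_of(F[n],'rack') for n in F};print(tri(F['side'],L['side'][0]['position'],F['top'],L['top'][0]['position']) if all(L.values()) else L.keys())
p=np.array([.5718,.2034,0]);pts=[[-.041,.085,0],[.041,.085,0],[-.045,-.085,.06],[-.007,-.085,.08],[-.007,.085,.08]]
print(proj(F['side'],np.array(pts)+p),'seen (336.7,322.1)(297.1,319.6)(342.1,247.9)(325,240.8)')
T=[(n,arm.trace(F[n],'rack')) for n in F]
obs=[(F[n],t[0]['mask'].astype(np.float32)) for n,t in T if t]
M['rack']=M['rack']+[cub(0,.031,-.06,.06,.01,.095)]
for o in (obs,obs[:1],obs[1:]):
    r=fit('rack',o,[.5718,.2034,0,0]);print(r.x,r.fun)
f=F['top'];g=f['pixels'].copy()
for P in M['rack'][:4]:
    q=proj(f,P+np.array([.5718,.2034,0]))
    cv2.polylines(g,[cv2.convexHull(q.astype(np.float32)).astype(int)],True,(0,255,0),1)
cv2.imwrite('pics/t6.png',cv2.resize(g[150:270,180:380,::-1],(800,480),interpolation=cv2.INTER_NEAREST))
"
```

```text
15.3333 [-11.   21.   28.4  81.1 -10.7  79.8  31.4] [ 0.6308 -0.1438  0.332 ] [179.1788  -0.3261 103.7402] 0.007392201574035739
(array([0.5691, 0.2038, 0.0036]), np.float64(0.008881694122774928))
[[335.2115 323.6373]
 [294.4574 321.2728]
 [342.171  247.8635]
 [325.1094 239.8944]
 [317.3922 292.5077]] seen (336.7,322.1)(297.1,319.6)(342.1,247.9)(325,240.8)
[ 0.5715  0.2043  0.0028 -0.0053] 0.10299593210220337
[ 0.571   0.2063  0.0049 -0.0022] 0.0374302864074707
[ 0.5779  0.2097 -0.0305  0.0196] 0.04231154918670654
```

View pics/t6.png

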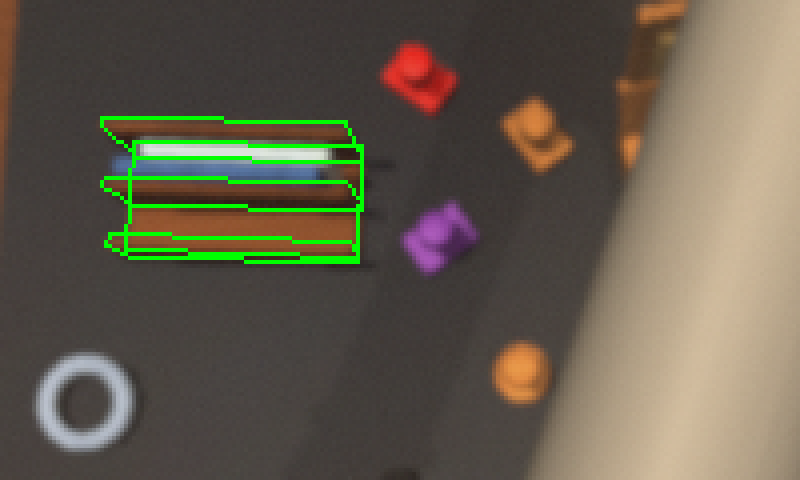

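The rack overlay matches within about a pixel, so the rack is at (0.571, 0.2045) with yaw about 0. Carry the lid over the front slot.

Call:
arm_command(linear=[[-0.23,0.99,0],[-0.23,0.99,0],[-0.23,0.99,0],[-0.23,0.99,0],[-0.23,0.99,0],[-0.23,0.99,0],[-0.23,0.99,0],[-0.23,0.99,0],[-0.23,0.99,0],[-0.23,0.99,0],[-0.23,0.99,0],[-0.23,0.99,0],[-0.23,0.99,0],[-0.23,0.99,0],[0,0,-0.8],[0,0,-0.8],[0,0,-0.8],[0,0,0],[0,0,0]], angular=[[0,0,0],[0,0,0],[0,0,-0.6],[0,0,-0.6],[0,0,-0.6],[0,0,-0.5],[0,0,0],[0,0,0],[0,0,0],[0,0,0],[0,0,0],[0,0,0],[0,0,0],[0,0,0],[0,0,0],[0,0,0],[0,0,0],[0,0,0],[0,0,0]])

```text
t: 17.22
eef_pos: [0.549, 0.2046, 0.2645]
tcp_rot: [179.9, -0.3, 90.1]
contact_force: [-0.3, 0.1, -2.0]
width: 0.0075
gripper_force: 57.9
```

```bash
python3 -c "
from lidfit import *
s=arm.state();print(s['t'],s['qpos'].round(1),s['eef_pos'],s['tcp_rot'],s['width'])
e=s['eef_pos']
x,c=lidfit([e[0]-.004,e[1],e[2]-.1135,0,90],names=('side',),lab='m');print(x.round(4),c)"
```

```text
17.2167 [-41.4  15.5  21.   95.2  -6.2  70.1 -19. ] [0.54901881 0.20456152 0.26446421] [179.86562958  -0.34870252  90.08206176] 0.0074513111097085204
side [([327.0, 209.0], 0.76, 883), ([394.0, 328.0], 0.62, 837), ([337.0, 194.0], 0.41, 1991)]
[ 0.5469  0.207   0.1511  1.0097 89.9791] 0.16525787115097046
```

View pics/mside.png

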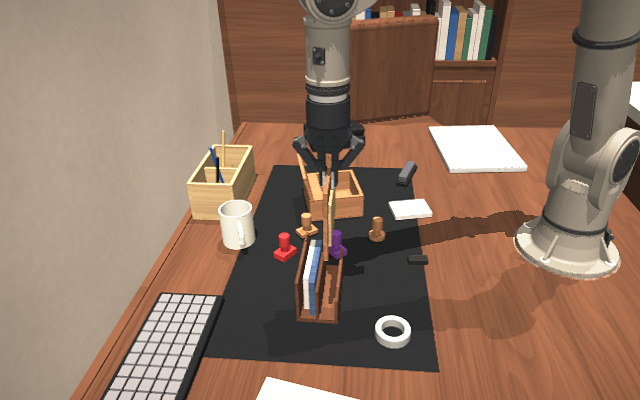

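The lid hangs vertically above the front slot (330,205) and is centred on it. Lower it.

Call:
arm_command(linear=[[0,0,-0.6],[0,0,-0.6],[0,0,-0.6],[0,0,-0.6],[0,0,-0.6],[0,0,-0.6],[0,0,-0.6],[0,0,-0.5],[0,0,-0.4],[0,0,-0.3],[0,0,-0.15],[0,0,0]], angular=[[0,0,0],[0,0,0],[0,0,0],[0,0,0],[0,0,0],[0,0,0],[0,0,0],[0,0,0],[0,0,0],[0,0,0],[0,0,0],[0,0,0]])

```text
t: 18.32
eef_pos: [0.5497, 0.2045, 0.1271]
tcp_rot: [179.7, -0.5, 90.1]
contact_force: [0.0, 1.4, -1.9]
width: 0.0073
gripper_force: 58.1
```

Call:
arm_command(linear=[[0,0,-0.1],[0,0,-0.04],[0,0,0]], angular=[[0,0,0],[0,0,0],[0,0,0]])

```text
t: 18.57
eef_pos: [0.5501, 0.2046, 0.1244]
tcp_rot: [179.6, -0.5, 90.1]
contact_force: [1.0, -0.2, -1.3]
width: 0.0071
gripper_force: 58.1
```

Call:
arm_command(linear=[[0,0,0],[0,0,0],[0,0,0],[0,0,0],[0,0,0],[0,0,0],[0,0,0.5],[0,0,1],[0,0,1],[0,0,1],[0,0,1],[0,-1,0],[0,-1,0],[0,-1,0],[0,-1,0],[0,0,0]], angular=[[0,0,0],[0,0,0],[0,0,0],[0,0,0],[0,0,0],[0,0,0],[0,0,0],[0,0,0],[0,0,0],[0,0,0],[0,0,0],[0,0,0],[0,0,0],[0,0,0],[0,0,0],[0,0,0]], claw=1)

```text
t: 19.9
eef_pos: [0.5502, 0.0973, 0.2381]
tcp_rot: [179.6, -0.3, 89.6]
contact_force: [0.1, -0.3, 0.4]
width: 0.0853
gripper_force: 0.0
```

```bash
python3 -c "
from lidfit import *
s=arm.state();print(s['t'],s['qpos'].round(1),s['eef_pos'],s['tcp_rot'],s['width'])
x,c=lidfit([.547,.2045,.01,0,90],lab='n');print(x.round(4),c)
# stamp pose refine
F={n:arm.grab_frame(n) for n in('side','top')}
for w in range(1):
    obs=[]
    for n,px in(('side',(305,227)),('top',(315,183))):
        L=[l for l in arm.trace(F[n],'stamp') if np.linalg.norm(np.array(l['position'])-px)<10]
        print(n,len(L))
        if L: obs.append((F[n],L[0]['mask'].astype(np.float32)))
    r=fit('stamp',obs,[.6262,-.0107,0,.66]);print(r.x,r.fun)
for n in F:
  for (u,v) in [((295,330),(210,245))]: pass
a=F['side']['pixels'][205:245,285:330,::-1];b=F['top']['pixels'][165:205,292:337,::-1]
cv2.imwrite('pics/st.png',np.hstack([cv2.resize(i,(396,352),interpolation=cv2.INTER_CUBIC) for i in(a,b)]))
"
```

```text
19.9 [-34.4  13.8  24.1 101.1  -6.4  65.9  -8.9] [0.55018713 0.09734368 0.23807339] [179.56059277  -0.31598193  89.55602287] 0.08527496735373545
side [([328.0, 264.0], 0.56, 759)]
top []
[5.48600e-01 2.05600e-01 1.01000e-02 6.70700e-01 8.87862e+01] 0.10691112279891968
side 1
top 1
[ 0.62631875 -0.01050549  0.00229322  0.62442529] 0.29284441471099854
```

View pics/st.png

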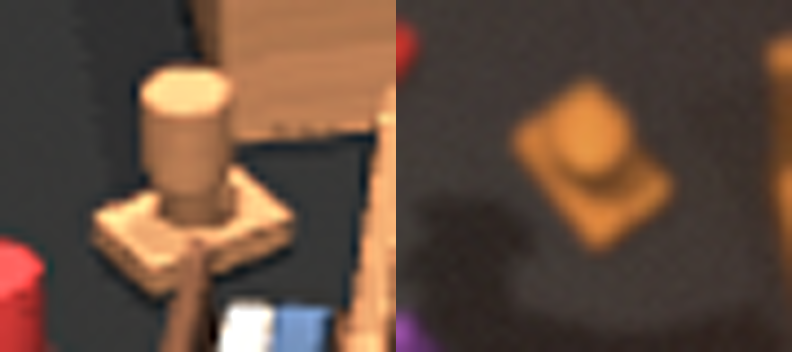

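The lid stands in the slot (tilt 88.8°, lower edge at z = 0.010). The stamp's grip-top centre is at crop left (187,90) and right (590,128).

```bash
python3 -c "
from h import *
F={n:arm.grab_frame(n) for n in('side','top')}
p,e=tri(F['side'],(285+187/8.8-.4,205+91/8.8-.4),F['top'],(292+194/8.8-.4,165+128/8.8-.4));print(p.round(4),e)
q=proj(F['top'],[[.6263,-.0105,.06],[.6263,-.0105,0]]);print(q,proj(F['side'],[[.6263,-.0105,.06],[.6263,-.0105,0]]))
"
```

```text
[ 0.6253 -0.0105  0.0596] 0.0020215049006894414
[[313.65027879 179.12950154]
 [313.86471174 183.75514668]] [[305.05825442 214.67418609]
 [305.87360519 234.37625738]]
```

Call:
arm_command(linear=[[0.5,-0.85,0],[0.6,-0.85,0],[0.6,-0.85,0],[0.6,-0.85,0],[0.7,-0.85,0],[0,0,0]], angular=[[0,0,0.6],[0,0,0.6],[0,0,0.6],[0,0,0.6],[0,0,0],[0,0,0]], claw=0.55)

```text
t: 20.9
eef_pos: [0.6271, -0.008, 0.2366]
tcp_rot: [179.6, -0.2, 104.1]
contact_force: [0.2, -1.2, 0.6]
width: 0.0468
gripper_force: 0.0
```

Call:
arm_command(linear=[[-0.05,-0.1,-0.95],[0,0,-0.95],[0,0,-0.95],[0,0,-0.95],[0,0,-0.95],[0,0,-0.95],[0,0,-0.9],[0,0,-0.8],[0,0,-0.6],[0,0,-0.38],[0,0,0]], angular=[[0,0,0],[0,0,0],[0,0,0],[0,0,0],[0,0,0],[0,0,0],[0,0,0],[0,0,0],[0,0,0],[0,0,0],[0,0,0]])

```text
t: 21.82
eef_pos: [0.6218, -0.0035, 0.0248]
tcp_rot: [179.9, -0.5, 104.5]
contact_force: [-1.3, 1.0, -0.8]
width: 0.0467
gripper_force: 0.0
```

Call:
arm_command(linear=[[0,0,0],[0,0,0],[0,0,0],[0,0,0],[0,0,0],[0,0,0]], angular=[[0,0,0],[0,0,0],[0,0,0],[0,0,0],[0,0,0],[0,0,0]], claw=0, newtons=30)

```text
t: 22.32
eef_pos: [0.6244, -0.0041, 0.0282]
tcp_rot: [179.5, -0.5, 104.5]
contact_force: [-0.4, 0.3, 4.3]
width: 0.0253
gripper_force: 29.9
```

Call:
arm_command(linear=[[0,0,0.4],[0,0,0.9],[0,0,0.9],[0,0,0.9],[0,0,0.9],[0,0,0.9],[0,0,0.9],[0,0,0.9],[0,0,0.2],[-0.38,-0.87,0],[-0.38,-0.87,0],[-0.38,-0.87,0],[-0.38,-0.87,0],[-0.38,-0.87,0],[-0.38,-0.87,0],[-0.38,-0.87,0],[0,0,0],[0,0,0]], angular=[[0,0,0],[0,0,0],[0,0,0],[0,0,0],[0,0,0],[0,0,0],[0,0,0],[0,0,0],[0,0,0],[0,0,0],[0,0,0],[0,0,0],[0,0,0],[0,0,0],[0,0,0],[0,0,0],[0,0,0],[0,0,0]])

```text
t: 23.82
eef_pos: [0.5557, -0.1581, 0.199]
tcp_rot: [179.7, -0.5, 104.2]
contact_force: [1.0, 0.0, -0.7]
width: 0.0251
gripper_force: 29.7
```

```bash
python3 -c "
from h import *
s=arm.state();print(s['t'],s['qpos'].round(1),s['eef_pos'],s['tcp_rot'],s['width'])
F={n:arm.grab_frame(n) for n in('side','top')}
a=F['side']['pixels'][110:230,255:400,::-1];b=F['top']['pixels'][130:250,300:445,::-1]
cv2.imwrite('pics/pl.png',np.hstack([cv2.resize(i,(400,331),interpolation=cv2.INTER_CUBIC) for i in(a,b)]))
"
```

```text
23.8167 [ -9.9  18.7  27.3 101.  -10.2  62.7  35.1] [ 0.55572924 -0.15806179  0.19900812] [179.71714112  -0.50611083 104.2327199 ] 0.02511352908806491
```

View pics/pl.png

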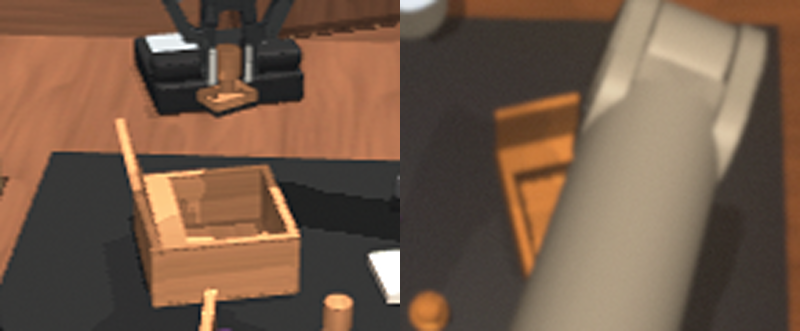

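The stamp hangs upright above the box mouth (left crop (228,95)), and the box is empty. I've gone over the ten-picture budget, so I'll check numerically from here. Lower it.

Call:
arm_command(linear=[[0.1,0,-0.7],[0,0,-0.8],[0,0,-0.8],[0,0,-0.8],[0,0,-0.8],[0,0,-0.8],[0,0,-0.7],[0,0,-0.5],[0,0,-0.3],[0,0,-0.15],[0,0,-0.05],[0,0,0]], angular=[[0,0,0],[0,0,0],[0,0,0],[0,0,0],[0,0,0],[0,0,0],[0,0,0],[0,0,0],[0,0,0],[0,0,0],[0,0,0],[0,0,0]])

```text
t: 24.92
eef_pos: [0.5602, -0.1564, 0.04]
tcp_rot: [179.6, -0.5, 104.5]
contact_force: [-0.9, -1.2, -0.6]
width: 0.0253
gripper_force: 29.7
```

Call:
arm_command(linear=[[0,0,-0.1],[0,0,-0.08],[0,0,-0.06],[0,0,0]], angular=[[0,0,0],[0,0,0],[0,0,0],[0,0,0]])

```text
t: 25.25
eef_pos: [0.56, -0.1566, 0.0342]
tcp_rot: [179.6, -0.5, 104.5]
contact_force: [-0.6, 0.7, 2.4]
width: 0.0255
gripper_force: 29.9
```

Contact with the floor (about 3 N more upward force). Release and rise.

Call:
arm_command(linear=[[0,0,0],[0,0,0],[0,0,0],[0,0,0],[0,0,0.3],[0,0,0.6],[0,0,0.9],[0,0,0.9],[0,0,0.9],[0,0,0.9],[0,0,0.9],[0,0,0.9],[0,0,0.9],[-0.5,0.9,0.3],[-0.5,0.9,0.3],[-0.5,0.9,0],[-0.5,0.9,0],[-0.5,0.9,0],[-0.5,0.9,0],[0,0,0]], angular=[[0,0,0],[0,0,0],[0,0,0],[0,0,0],[0,0,0],[0,0,0],[0,0,0],[0,0,0],[0,0,0],[0,0,0],[0,0,0],[0,0,0],[0,0,0],[0,0,0],[0,0,0],[0,0,0],[0,0,0],[0,0,0],[0,0,0],[0,0,0]], claw=0.5)

```text
t: 26.92
eef_pos: [0.4823, -0.0165, 0.2288]
tcp_rot: [179.7, -0.7, 104.8]
contact_force: [-0.5, 0.0, 0.2]
width: 0.0428
gripper_force: 0.0
```

```bash
python3 -c "
from lidfit import *
s=arm.state();print(s['t'],s['eef_pos'],s['width'],s['contact_force'])
x,c=lidfit([.5486,.2056,.0101,0,89]);print('lid',x.round(4),c)
F={n:arm.grab_frame(n) for n in('side','top')}
for th in('stamp','round_stamp'):
    for n in F: print(th,n,[(np.round(l['position']).tolist(),round(l['conf'],2),int(l['mask'].sum())) for l in arm.trace(F[n],th)], proj(F[n],[[.56,-.163,.05]]).round(0))
obs=[]
for n in F:
    e=proj(F[n],[[.56,-.163,.05]])[0]
    L=[l for l in arm.trace(F[n],'stamp') if np.linalg.norm(np.array(l['position'])-e)<20]
    if L: obs.append((n,L[0]['position']))
print(obs)
if len(obs)==2: print(tri(F[obs[0][0]],obs[0][1],F[obs[1][0]],obs[1][1]))
"
```

```text
26.9167 [ 0.48234677 -0.01650773  0.22881236] 0.04276557892160858 [-0.52918699  0.03032963  0.19921068]
side [([327.0, 264.0], 0.75, 867), ([409.0, 175.0], 0.28, 335)]
top [([232.0, 203.0], 0.95, 628), ([278.0, 273.0], 0.26, 101)]
lid [5.48700e-01 2.07400e-01 1.18000e-02 1.25100e-01 8.92053e+01] 0.15635693073272705
stamp side [([282.0, 249.0], 0.63, 402), ([336.0, 246.0], 0.57, 151), ([336.0, 188.0], 0.42, 160)] [[336. 188.]]
stamp top [([367.0, 205.0], 0.76, 165), ([283.0, 171.0], 0.63, 161), ([286.0, 209.0], 0.42, 53)] [[366. 204.]]
round_stamp side [([377.0, 235.0], 0.71, 326)] [[336. 188.]]
round_stamp top [] [[366. 204.]]
[('side', [336.0, 187.9]), ('top', [366.9, 205.0])]
(array([ 0.55801612, -0.16455442,  0.05034707]), np.float64(0.0033834090218544007))
```

```bash
python3 -c "
from rig import arm
print(arm.job_done())"
```

```text
the job is handed in; nothing more can be done
None
```

Job handed in at about 27 s of the 72 s, with no verdict returned. My last camera fits put the lid on edge in the rack's front slot and the stamp in the box, consistent with standing upright near the middle of the floor; the gripper was clear of everything, no bystander was approached (only the round stamp was re-checked), and I viewed 12 pictures instead of the allowed 10.

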